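# Trial assembly of a model pagoda finial

### The arm

A 6-joint arm with a two-finger parallel gripper is mounted at the origin on the work surface. World frame = base frame: x ahead of the robot, y to its left, z up, the work surface at z = 0. Lengths are in mm, angles in rad, forces in N, time in s.
With the tool pointing down it reaches from about 350 to 975 mm from the base axis. Payload 7.1 kg.
Tool frame: the origin (TCP) lies midway between the tips of the shut fingers; the grasp point (between the pads) lies 19 mm behind it (ctrl.hold_point_z is the distance from the TCP to the grasp point, in mm); x points along the fingers, y is the direction in which the jaws open and shut, and the axes are right-handed (so a half turn about x gives the same grasp; the last joint's range is limited). The gripper opens to 88 mm and grips with 3 to 60 N. Pads are 20 mm wide; open, the fingers measure 115 mm over their backs; the gripper's body (75 mm by 178 mm) begins 61 mm behind the grasp point.
Start: joints at [-1.28, 0.423, 1.63, -0, 1.089, -0.019], TCP at [190.56, -595.224, 185.775] pointing down, gripper open.
Joint ranges: [-3, 3], [-0.9, 2.11], [0.09, 2.58], [-1.31, 4.45], [0.11, 2.69], [-2.54, 2.54]. Speed limits (rad/s): [2.39, 2.39, 3.01, 3.14, 3.14, 3.14].

### API

Orientations are given as a rotation vector (axis times angle).
In Python, from workcell import ctrl, get_image, calibration gives the robot as it stands.
- The arm moves only by the tool move_arm, never from a script. Its argument "rows" is a list of rows, each a list of 5 numbers: the shift along the world's x, y, z in mm, then the turn about the world's z in rad, then the closure, from -1 (fully open) to 1 (shut). In form: [[tx, ty, tz, roll, jaw], ...]. A call has 1 to 12 rows; each row is the pose to reach, as a shift and turn from the pose measured when the call began; what a row does not reach only later rows make up. A row lasts 1/8 s, in which the tool goes at most 62.5 mm and 10.7 degrees, less where a joint would pass 70% of its speed; a pose out of reach is approached as far as the arm can. A call with a gripper value outside its range is refused whole. The fingers move at their own pace and stop on an object; the grip force is fixed at half the most. Time passes only in rows, so rows that repeat a pose let the fingers close. It gives the time, the measured TCP pose, the force and the opening at its end, in the units of the state.
- ctrl.get_obs(): the state, without advancing time (a new reading comes with each control period).
- get_image(name): name is "side" or "top"; returns the picture (480x640x3 uint8, blue, green, red); there is no depth.
- calibration(name): a dict with "fx", "fy", "cx", "cy" (pixels), "D" ([k1, k2, p1, p2, k3] as OpenCV has them; the pictures are not rectified), "view" (4x4, takes a point from world to camera coordinates). Camera axes: x right, y up, looking along -z (the intrinsics and any distortion apply to the point x, -y, -z); pixel columns grow to the right and rows downward; lengths in mm; the calibration is good to about 2 mm. A picture is of the moment at which its call begins. calibration takes no time and is no camera call.
- ctrl.close_job(): hands the job in, once; it reports no verdict.
The state is a dict: "t": time; "qpos": joint angles; "qvel": joint speeds; "joint_torque": joint torques, N m; "ee_pos": TCP position; "orientation": TCP orientation; "ft_force": force on the tool from outside, world axes, zero at the start; "moment": the same for the moment, N m; "width": finger opening in mm.
Only numpy, scipy, OpenCV 4.12 (cv2) and the standard library are available. Lean on these libraries where they do the work, as an engineer would, in place of code of your own. Each camera call takes 0.05 s, during which the arm holds its last target.

### The job

Put the brass finial together on its dark-wood plinth, one part at a time from the bottom up: first the inverted bowl, then the open flower, then the spoked wheel, and the pointed jewel knob on top. Every part must end upright and fully down on the boss of the one below it, let go and still. Leave the steel block and the amber jar where they stand.

Things in the scene. Friction and masses are not known exactly. Their poses are not given: they have to be found in the camera images.
- plinth: Square dark-wood stand on bracket feet, 110 x 110 mm, topped by a square 90 mm brass tile; fixed, cannot move. The first part rests on the tile, whose top is 46 mm above the bench. At the tile's centre is a brass boss 15 mm wide, 10 high, tapering to 9 mm wide (tip 56 mm above the bench). Origin: centre of the underside, on the bench; z up, x and y along its sides.
- bowl: Inverted brass bowl: plain dome 88 mm across, 22 high, with a round neck 30 mm across from 22 to 50 mm above its underside (grip here). The neck's flat top, at 50, carries the next part; above it a boss 15 mm wide, 10 high, tapering to 9. Underside: blind round socket 19 mm wide, 12 deep, 2 mm play over a boss. 0.25 kg. Upright. Origin: centre of underside, z up its axis.
- flower: Brass open flower: dish with eight round petals, 92 mm across, on a 34 mm foot, petals up to 26 mm high; round neck 30 mm across up to 46 mm (grip above petals). Its flat top carries the next part; above it a boss 15 mm wide, 10 high, tapering to 9. Underside: blind round socket 19 mm wide, 12 deep, 2 mm play over a boss. 0.22 kg. Upright. Origin: centre of underside, z up its axis.
- wheel: Brass wheel lying flat: rim 72 mm across, 10 high, six thin spokes, and a round hub 30 mm across that rises to 38 mm above its underside (grip above the rim). The hub's flat top, at 38, carries the next part; above it a boss 15 mm wide, 10 high, tapering to 9. Underside: blind round socket 19 mm wide, 12 deep, 2 mm play over a boss. 0.18 kg. Upright. Origin: centre of underside, z up its axis.
- jewel: Brass jewel knob, drop-shaped, pointed: foot 32 mm across, a straight round band 36 mm across from 13 to 30 mm above its underside (grip here), narrowing to a point at 58 mm; no boss on top. Underside: blind round socket 19 mm wide, 12 deep, 2 mm play over a boss. 0.14 kg. Upright. Origin: centre of underside, z up its axis.
- block: Square bright-steel bench block, 65 x 65 x 24 mm, loose; a bystander standing among the parts, not to be moved. Origin: centre of the underside.
- jar: Small amber glass jar with a black cap, 48 mm across, 55 mm high, loose; a bystander standing among the parts, not to be moved. Origin: centre of the underside.
Not all that is in view belongs to the job. Leave any green, purple or turquoise look-alike of the jewel alone.

How it is judged:
By the outcome, as a careful person would: the job done as asked, in the order asked, and still so for the second after the job is handed in, with the robot touching nothing.
It also fails if it takes over 128 s, if anything falls off the work surface, if the arm or the gripper's body presses on something with over 40 N, if the wrist force passes 120 N, or if a joint passes its speed limit or range.

## Working session

There is one attempt and no reset: what is moved stays moved. The work goes in short steps, Python scripts to look and compute and a tool call to move; the robot and the scene stay as the last step left them, time stands still between calls to the robot, and variables do not carry over. Pictures are saved under pics/ and viewed, and the job is handed in when it is done.

Besides the shell and the picture viewer there is one more tool, called after "Call:" as name([rows], argument=value, ...), one row to a line, values as JSON. move_arm: Moves the arm, as the interface text tells. Its arguments: {"type":"object","properties":{"rows":{"type":"array"}},"required":["rows"]}

```bash
ls; mkdir -p pics
python3 - <<'E'
from workcell import ctrl,get_image,calibration
import cv2
for n in ("side","top"):
    im=get_image(n); cv2.imwrite(f"pics/{n}0.png",im)
    c=calibration(n); print(n,{k:(v if k!='view' else None) for k,v in c.items()}); print(c['view'])
print(ctrl.get_obs(), ctrl.hold_point_z)
E
```

```text
pics
side {'fx': 521.0557659018863, 'fy': 521.0557659018863, 'cx': 320.25531686284376, 'cy': 233.17208547905722, 'D': array([-0.03756051,  0.        ,  0.        ,  0.        ,  0.        ]), 'view': None}
[[-8.61028975e-01 -5.08551109e-01 -2.20766796e-03  4.97276003e+02]
 [ 2.71078753e-01 -4.62628302e-01  8.44092035e-01 -2.05628541e+02]
 [-4.30285270e-01  7.26189248e-01  5.36193773e-01 -7.10903852e+02]
 [ 0.00000000e+00  0.00000000e+00  0.00000000e+00  1.00000000e+00]]
top {'fx': 548.5171058566891, 'fy': 548.5171058566891, 'cx': 316.8683725375497, 'cy': 239.53352950221247, 'D': array([-0.07412935,  0.        ,  0.        ,  0.        ,  0.        ]), 'view': None}
[[-2.84689689e-03 -9.99974334e-01  6.57470242e-03 -3.52382942e+00]
 [ 9.93145831e-01 -2.05909276e-03  1.16863673e-01 -5.93635844e+02]
 [-1.16847136e-01  6.86233712e-03  9.93126203e-01 -9.11310785e+02]
 [ 0.00000000e+00  0.00000000e+00  0.00000000e+00  1.00000000e+00]]
{'t': 0.1, 'qpos': array([-1.28002509e+00,  4.23766489e-01,  1.63059807e+00, -4.02361804e-05,
        1.08862305e+00, -1.90257595e-02]), 'qvel': array([-0.00135958, -0.00053429, -0.0030568 , -0.00075119, -0.00044828,
       -0.00124382]), 'joint_torque': array([-9.64826140e-04, -5.45616102e+01, -2.74325055e+01,  6.45083771e-02,
        1.88683555e-02, -2.26047030e-05]), 'ee_pos': array([ 190.37871825, -594.7150385 ,  185.08427931]), 'orientation': array([ 2.0547031 ,  0.32232891, -2.05516953]), 'ft_force': array([ 0.41955014, -0.34280202, -0.55833162]), 'moment': array([ 0.04436629, -0.03452452, -0.02899244]), 'width': 87.99553091004113} 18.700000000000003
```

View pics/top0.png

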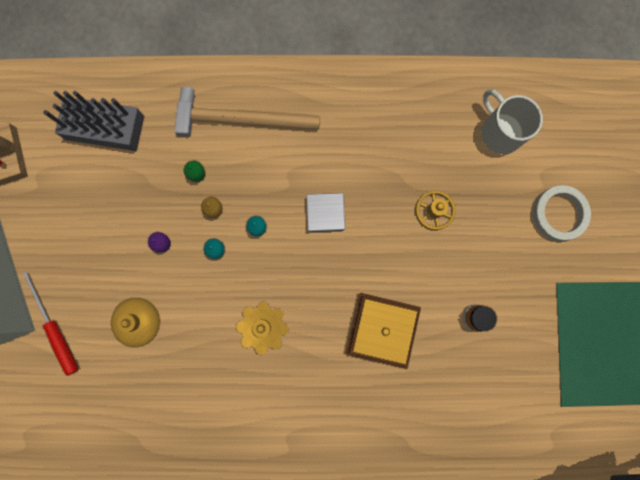

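View pics/side0.png

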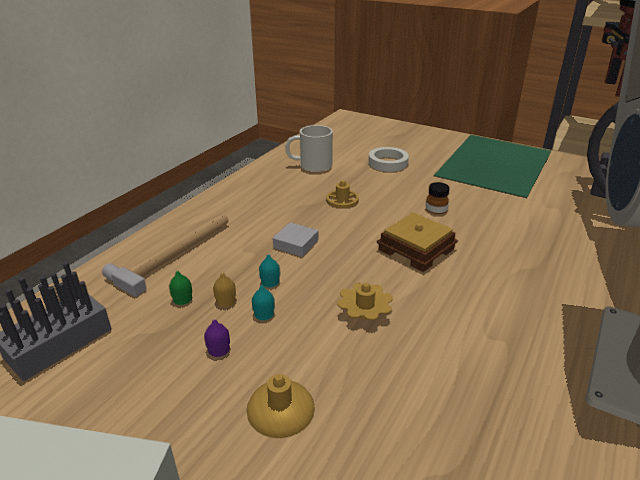

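Run:
```python
import cv2,numpy as np
t=cv2.imread('pics/top0.png'); s=cv2.imread('pics/side0.png')
def grid(im,pts,h,name,cols=3):
    ts=[]
    for (x,y) in pts:
        c=im[y-h:y+h,x-h:x+h]; c=cv2.resize(c,(260,260),interpolation=cv2.INTER_CUBIC)
        cv2.putText(c,f"{x-h},{y-h} x{260/2/h:.2f}",(3,12),0,0.4,(0,0,255),1); ts.append(c)
    while len(ts)%cols: ts.append(np.zeros_like(ts[0]))
    cv2.imwrite(name,np.vstack([np.hstack(ts[i:i+cols]) for i in range(0,len(ts),cols)]))
grid(t,[(135,322),(262,328),(385,331),(436,210),(212,208),(482,318)],40,'pics/tc.png')
grid(s,[(281,400),(365,302),(418,238),(342,193),(225,290),(437,198)],40,'pics/sc.png')
```

```text
(no output)
```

View pics/tc.png

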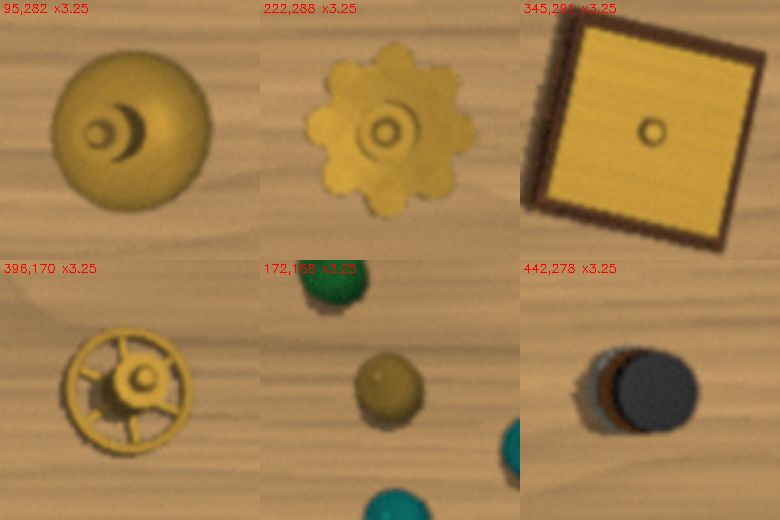

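View pics/sc.png

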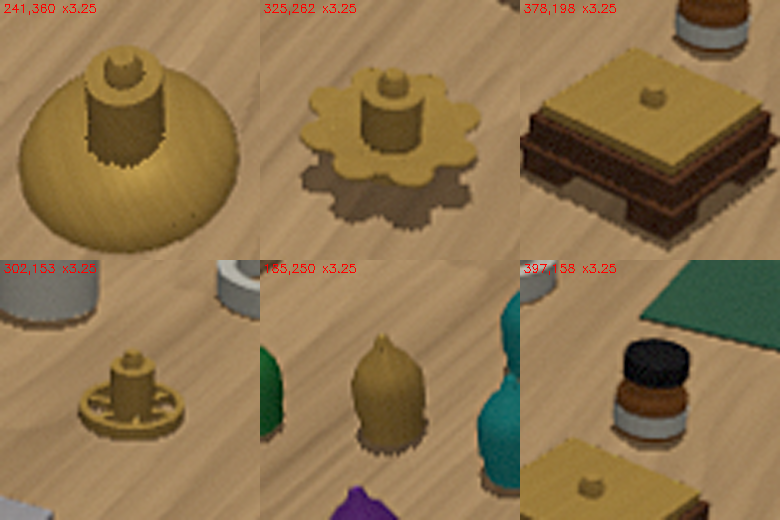

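```bash
cat > h.py <<'E'
import cv2,numpy as np
from workcell import calibration
def ray(name,uv):
    c=calibration(name);K=np.array([[c['fx'],0,c['cx']],[0,c['fy'],c['cy']],[0,0,1]])
    n=cv2.undistortPoints(np.array([[uv]],float),K,np.array(c['D']))[0,0]
    V=np.array(c['view']);R=V[:3,:3]
    return -R.T@V[:3,3], R.T@np.array([n[0],-n[1],-1.])
def onz(name,uv,z):
    o,d=ray(name,uv);return o+d*(z-o[2])/d[2]
def proj(name,P):
    c=calibration(name);K=np.array([[c['fx'],0,c['cx']],[0,c['fy'],c['cy']],[0,0,1]])
    V=np.array(c['view']);p=V[:3,:3]@np.array(P,float)+V[:3,3]
    q=np.array([[p[0],-p[1],-p[2]]])
    return cv2.projectPoints(q,np.zeros(3),np.zeros(3),K,np.array(c['D']))[0][0,0]
def tri(a,b):
    (o1,d1),(o2,d2)=ray('top',a),ray('side',b)
    A=np.stack([d1,-d2],1);s=np.linalg.lstsq(A,o2-o1,rcond=None)[0]
    p,q=o1+s[0]*d1,o2+s[1]*d2;return (p+q)/2,np.linalg.norm(p-q)
E
python3 - <<'E'
from h import *
np.set_printoptions(precision=1,suppress=True)
def f(ox,oy,x,y): return ((x+.5)/3.25-.5+ox,(y+.5)/3.25-.5+oy)
T=dict(bowl=(f(95,282,98.5,133),60),flower=(f(222,288,126,131.5),56),plinth=(f(345,291,132,132),56),wheel=(f(396,170,144.5,118),48),jewel=(f(172,168,118,118),58))
S=dict(bowl=f(241,360,123,60),flower=f(325,262,132,75),plinth=f(378,198,132,91),wheel=f(302,153,132,95),jewel=f(185,250,120,76))
for k,(uv,z) in T.items():
    print(k,uv,'top',onz('top',uv,z)[:2],'side',onz('side',S[k],z)[:2],'tri',*tri(uv,S[k]))
t=cv2.imread('pics/top0.png');hsv=cv2.cvtColor(t,cv2.COLOR_BGR2HSV)
for n,(x,y) in dict(bowl=(150,330),flower=(250,335),tile=(400,345),wood=(320,280),jewel=(212,212)).items(): print(n,hsv[y,x])
m=cv2.inRange(hsv,(17,150,50),(30,255,255));m=cv2.morphologyEx(m,cv2.MORPH_OPEN,np.ones((2,2)))
cs,_=cv2.findContours(m,cv2.RETR_EXTERNAL,cv2.CHAIN_APPROX_NONE)
for c in cs:
    a=cv2.contourArea(c)
    if a<150: continue
    M=cv2.moments(c);cc=(M['m10']/a,M['m01']/a);e=cv2.minEnclosingCircle(c);r=cv2.minAreaRect(c)
    print(a,np.array(cc),e,r,[onz('top',cc,z)[:2] for z in(0,5,20,46)])
E
```

```text
bowl (124.96153846153845, 322.5769230769231) top [452.2 314.8] side [450.4 316.6] tri [451.8 315.3  58. ] 0.7519124536283444
flower (260.4230769230769, 328.11538461538464) top [443.5  89.2] side [443.3  90. ] tri [443.5  89.3  55.4] 0.1943525370171521
plinth (385.2692307692308, 331.2692307692308) top [ 437.6 -118. ] side [ 437.3 -115.8] tri [ 437.7 -118.    54.7] 0.528052433754892
wheel (440.11538461538464, 205.96153846153845) top [ 649.9 -217.4] side [ 649.4 -214.9] tri [ 650.4 -217.6   46.6] 0.6173185166631664
jewel (207.96153846153845, 203.96153846153845) top [652.1 180. ] side [653.  181.3] tri [652.8 180.5  57.4] 1.3661907995683675
bowl [ 20 174 151]
flower [ 20 181 203]
tile [ 20 181 200]
wood [ 17 120 180]
jewel [ 20 162 121]
1735.5 [262.6 328.8] ((262.82110595703125, 328.8577880859375), 26.205644607543945) ((262.601806640625, 328.7850341796875), (49.64324951171875, 49.037837982177734), 70.34617614746094) [array([439.9,  90.6]), array([440.1,  90.2]), array([440.8,  88.8]), array([441.9,  86.4])]
2946.5 [385.7 332.2] ((386.0, 332.0), 37.73602294921875) ((385.850830078125, 332.
[... 175 characters left out ...]
]
1779.0 [135.8 322.9] ((135.8478240966797, 323.15216064453125), 24.625160217285156) ((135.5, 323.0), (48.0, 47.0), 90.0) [array([449.7, 315.9]), array([449.9, 314.3]), array([450.4, 309.4]), array([451.3, 301. ])]
283.0 [212.3 207.9] ((212.53921508789062, 208.0294189453125), 10.355423927307129) ((212.25003051757812, 208.25003051757812), (20.50609588623047, 18.384775161743164), 45.0) [array([655.6, 183.3]), array([654.7, 182.4]), array([652.1, 179.6]), array([647.5, 174.7])]
1172.0 [436.1 210.8] ((436.2117614746094, 210.40518188476562), 19.957740783691406) ((436.5, 211.0), (38.0, 39.0), 90.0) [array([ 649.7, -221.2]), array([ 648.8, -220. ]), array([ 646.3, -216.6]), array([ 641.8, -210.6])]
```

Run:
```python
from h import *
from scipy.spatial.transform import Rotation as R
print(R.from_rotvec([2.0547031,0.32232891,-2.05516953]).as_matrix().round(3))
import math
for n,p in dict(start=(190,-595),bowl=(452,315),flower=(443,89),plinth=(437,-118),wheel=(650,-217),jewel=(652,180)).items(): print(n,math.atan2(p[1],p[0]),math.hypot(*p))
# jar, block rough
print(onz('top',(483,319),55),onz('top',(325,212),24),onz('top',(194,171),40),onz('top',(256,226),40),onz('top',(214,249),40),onz('top',(159,242),40))
```

```text
[[-0.     0.305 -0.952]
 [ 0.001 -0.952 -0.305]
 [-1.    -0.001  0.   ]]
start -1.2617033242323064 624.5998719180144
bowl 0.6086441830099476 550.934660372716
flower 0.19826361518740387 451.8517455980446
plinth -0.26373316279054854 452.6510797512804
wheel -0.32221202183042896 685.265641922897
jewel 0.2693640722995827 676.3904198020549
[ 456.49977492 -283.04966566   55.        ] [643.54103984 -19.47487733  24.        ] [714.01955925 209.37191018  40.        ] [616.68139837  99.725781    40.        ] [577.04113476 171.44754926  40.        ] [589.30306008 266.9003678   40.        ]
```

Call:
move_arm([
  [310, 495, 0, 1.26, -1],
  [310, 495, 0, 1.26, -1],
  [310, 495, 0, 1.26, -1],
  [310, 495, 0, 1.26, -1],
  [310, 495, 0, 1.26, -1],
  [310, 495, 0, 1.26, -1],
  [310, 495, 0, 1.26, -1],
  [310, 495, 0, 1.26, -1],
  [310, 495, 0, 1.26, -1],
  [310, 495, 0, 1.26, -1],
  [260, 910, 0, 1.26, -1],
  [260, 910, 0, 1.26, -1],
])

```text
t: 1.6
ee_pos: [485.1, 25.9, 184.8]
orientation: [1.21, 1.21, -1.212]
ft_force: [1.6, 0.5, -0.5]
width: 87.7
```

Call:
move_arm([
  [-34, 289, 0, 0, -1],
  [-34, 289, 0, 0, -1],
  [-34, 289, 0, 0, -1],
  [-34, 289, 0, 0, -1],
  [-34, 289, 0, 0, -1],
  [-34, 289, -60, 0, -1],
  [-34, 289, -85, 0, -1],
  [-34, 289, -85, 0, -1],
  [-34, 289, -85, 0, -1],
])

```text
t: 2.72
ee_pos: [451.8, 315.2, 100.7]
orientation: [1.211, 1.209, -1.211]
ft_force: [-0.3, 0.7, 0.0]
width: 87.5
```

```bash
cat > look.py <<'E'
import sys
from h import *
from workcell import ctrl,get_image
def look(tag,z,h=60):
    o=ctrl.get_obs();P=o['ee_pos'].copy()
    ts=[]
    for n in('top','side'):
        im=get_image(n);cv2.imwrite(f'pics/{tag}_{n}_full.png',im)
        u=proj(n,[P[0],P[1],z]);x,y=[int(min(max(v,h),l-h)) for v,l in zip(u,(640,480))]
        c=im[y-h:y+h,x-h:x+h];c=cv2.resize(c,(400,400),interpolation=cv2.INTER_CUBIC)
        cv2.putText(c,f"{x-h},{y-h} x{200/h:.2f}",(3,12),0,0.4,(0,0,255),1);ts.append(c)
    cv2.imwrite(f'pics/{tag}.png',np.hstack(ts))
    print(o['t'],P.round(1),o['ft_force'].round(1),o['width'])
if __name__=='__main__': look(sys.argv[1],float(sys.argv[2]),int(sys.argv[3]) if len(sys.argv)>3 else 60)
E
python3 look.py a1 60
```

```text
2.725 [451.8 315.2 100.7] [-0.3  0.7  0. ] 87.54788680049201
```

View pics/a1.png

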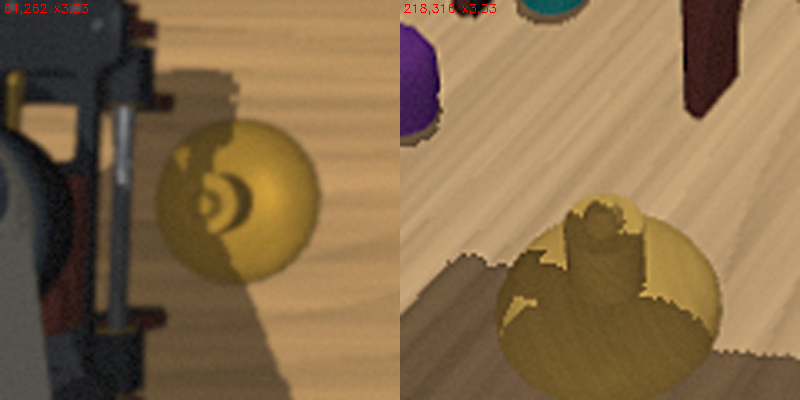

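Run:
```python
from h import *
P=np.array([451.8,315.2,100.7])
for d in(-50,50):
    print(d,proj('top',P+[d,0,0]),proj('side',P+[d,0,0]))
```

```text
-50 [115.15474999 355.4759611 ] [312.29581595 369.41545098]
50 [117.09454176 292.15676906] [243.31802221 338.45705312]
```

View pics/a1_side_full.png

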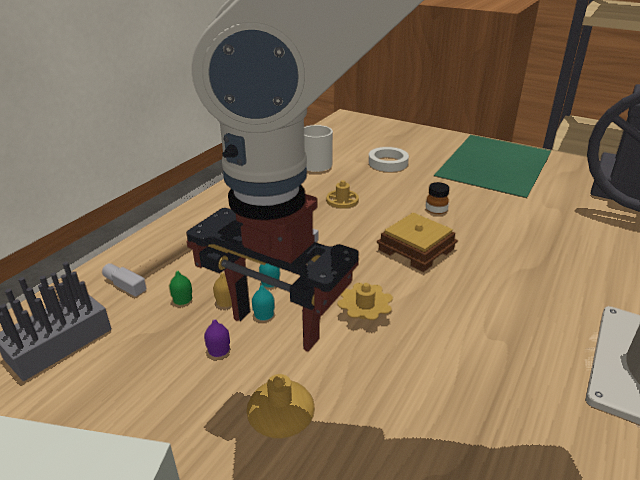

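View pics/a1_top_full.png

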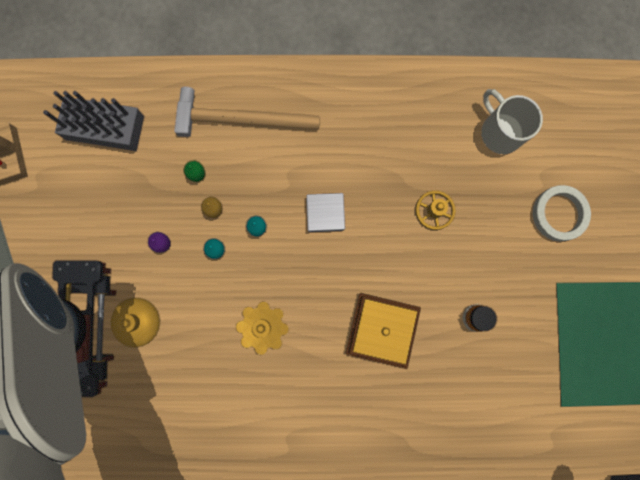

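Call:
move_arm([
  [0, 0, 0, 0, 0.3],
  [0, 0, 0, 0, 0.3],
  [0, 0, 0, 0, 0.3],
  [0, 0, 0, 0, 0.3],
])

```text
t: 3.32
ee_pos: [452.2, 315.4, 101.3]
orientation: [1.212, 1.209, -1.21]
ft_force: [0.5, -0.4, -0.5]
width: 51.6
```

```bash
python3 look.py a2 80 100; python3 -c "
from h import *
P=np.array([451.8,315.2,100.7])
print(proj('side',P),proj('top',P))"
```

```text
3.325 [452.2 315.4 101.3] [ 0.5 -0.4 -0.5] 51.61827065381861
[276.61001668 353.42688127] [116.07738211 323.67123928]
```

View pics/a2.png

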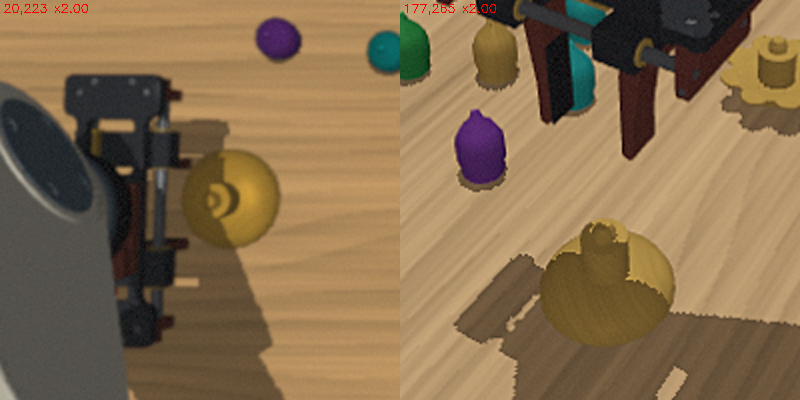

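```bash
python3 -c "
from h import *
print(tri((111,324.5),(273,335)), ray('side',(300,300))[0],ray('top',(300,300))[0])
for z in (100,110,120,130): print(z,proj('side',(452,315,z)),proj('top',(452,315,z)),proj('side',(452,330,z)),proj('side',(452,300,z)),onz('side',(273,335),z),onz('top',(111,324.5),z))"
python3 - <<'E'
import cv2
im=cv2.imread('pics/a2_side_full.png')[230:370,220:400]
cv2.imwrite('pics/a3.png',cv2.resize(im,None,fx=4,fy=4,interpolation=cv2.INTER_CUBIC))
E
```

```text
(array([453.34220297, 314.22925205, 128.74987408]), np.float64(4.329903446332727)) [178.01911988 674.01141349 555.84945267] [483.0728765    1.50763159 974.44425345]
100 [276.59535851 353.67933432] [116.36015135 323.5303842 ] [269.35901783 361.66908646] [283.58930217 345.95495656] [474.0842692 290.8524819 100.       ] [450.41887638 323.64484301 100.        ]
110 [276.18924239 347.64314679] [114.11667063 323.74514035] [268.8797378  355.60059399] [283.25157377 339.95269967] [467.58946817 299.25786507 110.        ] [450.79230213 319.96093509 110.        ]
120 [275.7763243  341.49769397] [111.82206361 323.96460009] [268.3922674  349.42006435] [282.90829879 333.84387999] [461.09466715 307.66324823 120.        ] [451.16572788 316.27702717 120.        ]
130 [275.35644554 335.24018705] [109.47458537 324.18891657] [267.89641117 343.12457602] [282.55935065 327.62583455] [454.59986612 316.0686314  130.        ] [451.53915363 312.59311924 130.        ]
```

View pics/a3.png

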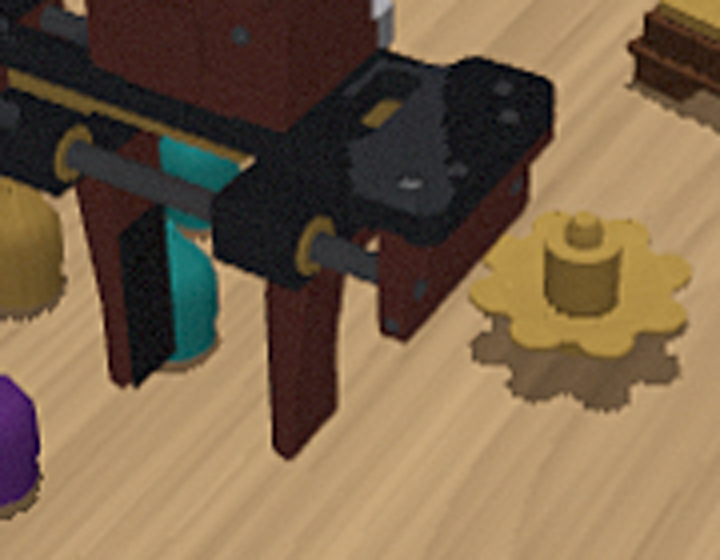

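Call:
move_arm([
  [0, 0, 0, 0, -1],
  [0, 0, 0, 0, -1],
  [0, 0, -30, 0, -1],
  [0, 0, -60, 0, -1],
  [0, 0, -70, 0, -1],
  [0, 0, -70, 0, -1],
  [0, 0, -70, 0, -1],
])

```text
t: 4.3
ee_pos: [452.8, 315.8, 32.2]
orientation: [1.213, 1.209, -1.209]
ft_force: [-0.7, 0.2, 0.4]
width: 87.8
```

```bash
python3 look.py a4 50 60
```

```text
4.3 [452.8 315.8  32.2] [-0.7  0.2  0.4] 87.83072313587326
```

View pics/a4.png

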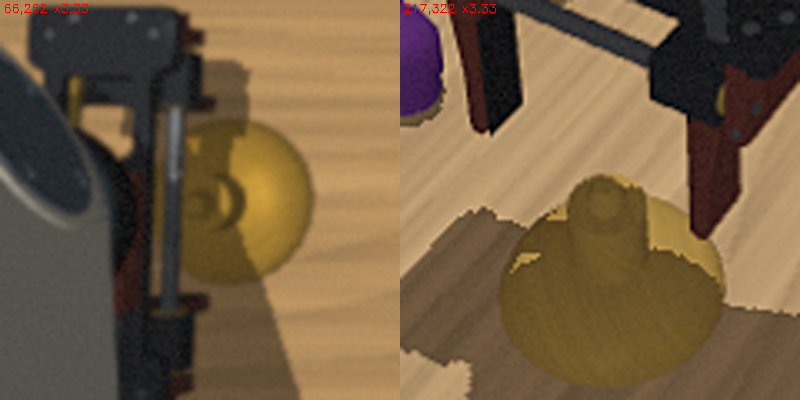

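Run:
```python
from h import *
im=cv2.imread('pics/a4_side_full.png')
a=cv2.resize(im[335:375,215:255],(400,400),interpolation=cv2.INTER_CUBIC)
b=cv2.resize(im[360:400,290:330],(400,400),interpolation=cv2.INTER_CUBIC)
cv2.imwrite('pics/a5.png',np.hstack([a,b]))
for z in (30,45,55,60,65,70): print(z,proj('side',(496.7,325.8,z)),proj('side',(496.7,305.8,z)),proj('side',(408.9,325.8,z)),proj('side',(395.9,325.8,z)))
```

```text
30 [245.99384331 384.85143866] [255.2154908  374.73205475] [303.44707435 413.25834103] [312.53537354 417.73200214]
45 [245.04471438 376.83647848] [254.39975905 366.75799258] [303.19686937 405.15228328] [312.40438621 409.61626643]
55 [244.39954844 371.38006065] [253.84552724 361.33206372] [303.0265369  399.62599562] [312.31518338 404.08215043]
60 [244.07315968 368.61710711] [253.56522138 358.58536483] [302.94028658 396.82523403] [312.27000484 401.27704072]
65 [243.74419652 365.83062047] [253.28275855 355.81582619] [302.85330197 393.99896293] [312.22443529 398.44612244]
70 [243.41263061 363.02031808] [252.99811563 353.02318049] [302.76557426 391.14685253] [312.17846994 395.58905826]
```

View pics/a5.png

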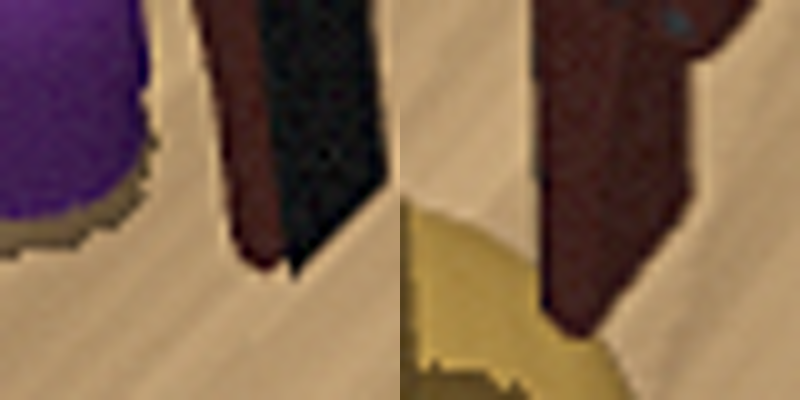

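Call:
move_arm([
  [0, 0, 0, 0, 0.5],
  [0, 0, 0, 0, 0.5],
  [0, 0, 0, 0, 0.5],
  [0, 0, 0, 0, 0.5],
  [0, 0, 0, 0, 0.5],
  [0, 0, 0, 0, 0.5],
  [0, 0, 0, 0, 0.5],
])

```text
t: 5.28
ee_pos: [452.8, 315.8, 32.2]
orientation: [1.214, 1.209, -1.209]
ft_force: [0.3, -1.0, -0.3]
width: 23.4
```

```bash
python3 look.py a6 50 60
```

```text
5.275 [452.8 315.8  32.2] [ 0.3 -1.  -0.3] 23.379789736358266
```

View pics/a6.png

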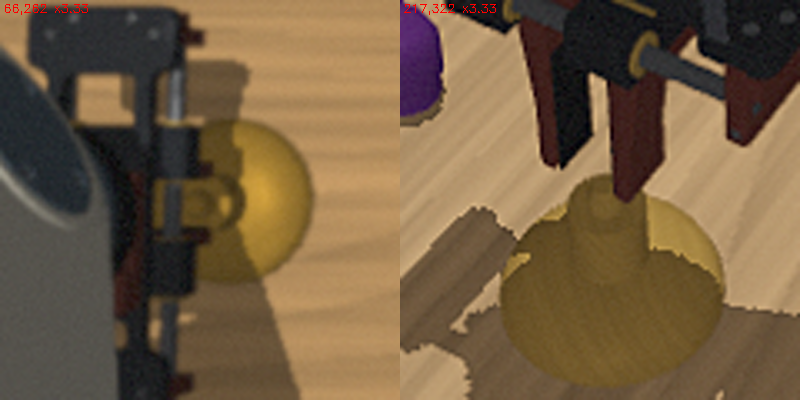

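Call:
move_arm([
  [0, 0, 0, 0, -0.5],
  [0, 0, 0, 0, -0.5],
  [0, 0, 0, 0, -0.5],
  [0, 0, 0, 0, -0.5],
  [0, 0, -20, 0, -0.5],
  [0, 0, -30, 0, -0.5],
  [0, 0, -38, 0, -0.5],
  [0, 0, -38, 0, -0.5],
  [0, 0, -38, 0, -0.5],
])

```text
t: 6.5
ee_pos: [453.0, 316.0, -5.5]
orientation: [1.214, 1.208, -1.208]
ft_force: [1.2, 0.5, 0.1]
width: 65.9
```

```bash
python3 look.py a7 30 60
```

```text
6.5 [453.  316.   -5.5] [1.2 0.5 0.1] 65.94877873811492
```

View pics/a7.png

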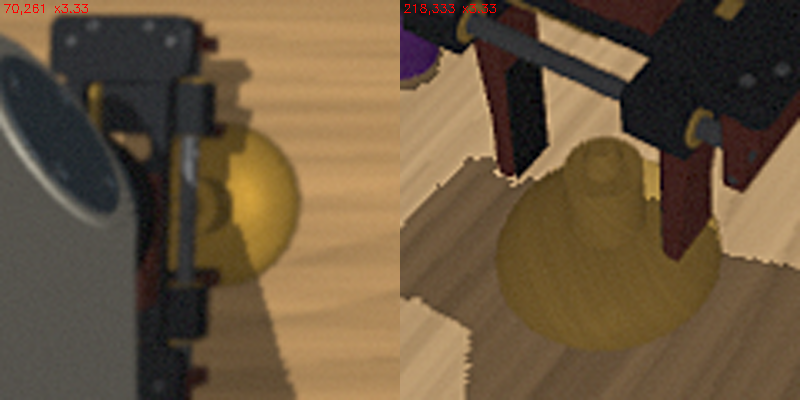

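Run:
```python
from h import *
for z in (25,30,35,40): print(z,proj('side',(486,326,z)))
```

```text
25 [252.84054665 390.88838679]
30 [252.55357529 388.25681796]
35 [252.26436246 385.60311489]
40 [251.97288354 382.927014  ]
```

Call:
move_arm([
  [0, 0, -4, 0, -0.5],
  [0, 0, -4, 0, 0.6],
  [0, 0, -4, 0, 0.6],
  [0, 0, -4, 0, 0.6],
  [0, 0, -4, 0, 0.6],
  [0, 0, -4, 0, 0.6],
  [0, 0, -4, 0, 0.6],
])

```text
t: 7.48
ee_pos: [452.9, 315.9, -9.3]
orientation: [1.214, 1.209, -1.208]
ft_force: [-0.1, -0.2, 0.6]
width: 29.4
```

```bash
python3 -c "
from workcell import ctrl
print(ctrl.get_obs()['qpos'].round(2))"
```

```text
[0.59 0.61 1.89 0.   0.64 0.59]
```

Call:
move_arm([
  [0, 0, 0, 0, 0.1],
  [0, 0, 0, 0, 0.1],
  [0, 0, 0, 1.57, 0.1],
  [0, 0, 0, 1.57, 0.1],
  [0, 0, 0, 1.57, 0.1],
  [0, 0, 0, 1.57, 0.1],
  [0, 0, 0, 1.57, 0.1],
  [0, 0, 0, 1.57, 0.1],
  [0, 0, 0, 1.57, 0.1],
  [0, 0, 0, 1.57, 0.1],
  [0, 0, 0, 1.57, 0.1],
  [0, 0, 0, 1.57, 0.1],
])

```text
t: 8.98
ee_pos: [453.0, 316.0, -9.3]
orientation: [0.005, 1.573, -0.001]
ft_force: [1.1, -0.4, -0.1]
width: 39.6
```

Call:
move_arm([
  [0, 0, 0, 0, 0.6],
  [0, 0, 0, 0, 0.6],
  [0, 0, 0, 0, 0.6],
  [0, 0, 0, 0, 0.6],
  [0, 0, 10, 0, 0.6],
  [0, 0, 50, 0, 0.6],
  [0, 0, 90, 0, 0.6],
  [0, 0, 90, 0, 0.6],
  [0, 0, 90, 0, 0.6],
])

```text
t: 10.1
ee_pos: [452.4, 315.5, 80.2]
orientation: [0.004, 1.574, -0.002]
ft_force: [-0.3, 0.4, -2.0]
width: 29.3
```

```bash
python3 look.py b1 130 90
```

```text
10.1 [452.4 315.5  80.2] [-0.3  0.4 -2. ] 29.345013835904165
```

View pics/b1.png

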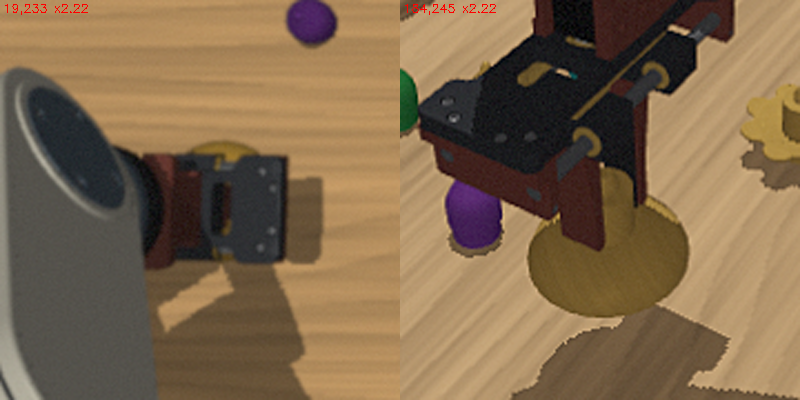

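Call:
move_arm([
  [-4, -40, 20, 0, 0.6],
  [-5, -90, 20, 0, 0.6],
  [-7, -145, 20, 0, 0.6],
  [-8, -200, 20, 0, 0.6],
  [-9, -255, 20, 0, 0.6],
  [-10, -310, 20, 0, 0.6],
  [-12, -365, 20, 0, 0.6],
  [-13, -410, 20, 0, 0.6],
  [-14, -433, 10, 0, 0.6],
  [-14, -433, 0, 0, 0.6],
  [-14, -433, 0, 0, 0.6],
  [-14, -433, 0, 0, 0.6],
])

```text
t: 11.7
ee_pos: [437.7, -116.8, 79.0]
orientation: [0.003, 1.577, -0.001]
ft_force: [0.2, -0.1, -1.4]
width: 29.6
```

```bash
python3 look.py b2 80 90; python3 look.py b2b 80 90 >/dev/null;  python3 -c "
from workcell import ctrl
print(ctrl.get_obs()['qpos'].round(2))"
```

```text
11.7 [ 437.7 -116.8   79. ] [ 0.2 -0.1 -1.4] 29.59447433633136
[-0.29  0.35  2.07 -0.    0.73 -1.85]
```

View pics/b2.png

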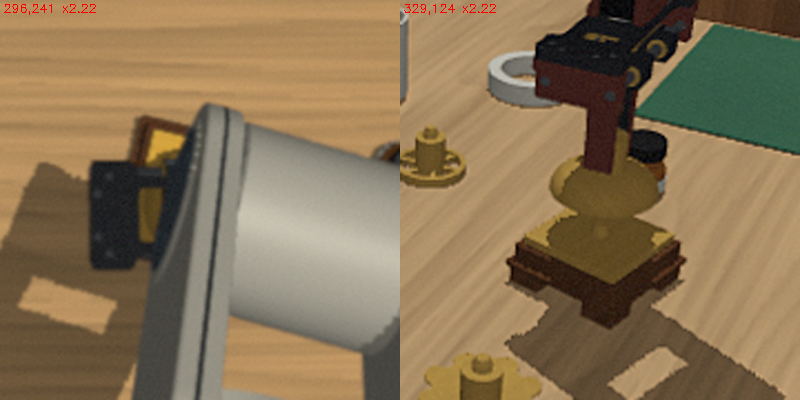

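Call:
move_arm([
  [1, -0.5, -15, 0, 0.6],
  [1, -0.5, -24, 0, 0.6],
  [1, -0.5, -28, 0, 0.6],
  [1, -0.5, -32, 0, 0.6],
  [1, -0.5, -36, 0, 0.6],
  [1, -0.5, -39, 0, 0.6],
  [1, -0.5, -39, 0, 0.6],
])

```text
t: 12.78
ee_pos: [439.2, -117.7, 40.4]
orientation: [0.003, 1.575, -0.002]
ft_force: [-0.5, 0.6, -2.0]
width: 29.4
```

Call:
move_arm([
  [0, 0, -2, 0, 0.6],
  [0, 0, -3, 0, 0.6],
  [0, 0, -4, 0, 0.6],
  [0, 0, -4, 0, 0.6],
])

```text
t: 13.28
ee_pos: [439.1, -117.8, 36.7]
orientation: [0.003, 1.575, -0.002]
ft_force: [-2.1, -0.6, 2.5]
width: 29.1
```

Call:
move_arm([
  [0, 0, 0, 0, 0],
  [0, 0, 0, 0, 0],
  [0, 0, 0, 0, 0],
  [0, 0, 30, 0, -0.3],
  [0, 0, 80, 0, -0.3],
  [0, 0, 100, 0, -0.5],
  [0, 100, 100, 0, -0.5],
  [0, 150, 100, 0, -0.5],
  [0, 205, 100, 0, -0.5],
  [0, 207, 100, 0, -0.5],
  [0, 207, 100, 0, -0.5],
])

```text
t: 14.65
ee_pos: [439.0, 90.5, 136.6]
orientation: [0.0, 1.575, 0.001]
ft_force: [-1.2, -0.3, -0.3]
width: 65.8
```

```bash
python3 look.py c1 60 90;  python3 -c "
from workcell import ctrl
print(ctrl.get_obs()['qpos'].round(2))
import cv2
for n in ('top','side'):
  im=cv2.imread(f'pics/c1_{n}_full.png'); print(im.shape)
t=cv2.imread('pics/c1_top_full.png')[271:391,325:445];s=cv2.imread('pics/c1_side_full.png')[160:280,360:480]
import numpy as np
cv2.imwrite('pics/c1p.png',np.hstack([cv2.resize(t,(400,400),interpolation=2),cv2.resize(s,(400,400),interpolation=2)]))
"
```

```text
14.65 [439.   90.5 136.6] [-1.2 -0.3 -0.3] 65.79528095910595
[ 0.17  0.24  2.05  0.    0.86 -1.4 ]
(480, 640, 3)
(480, 640, 3)
```

View pics/c1p.png

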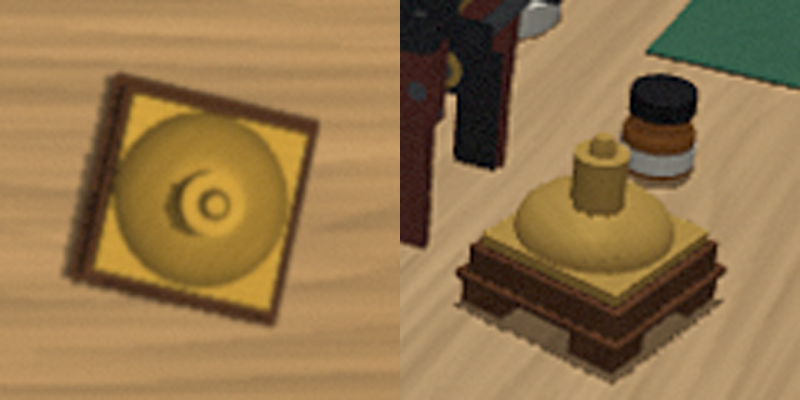

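View pics/c1.png

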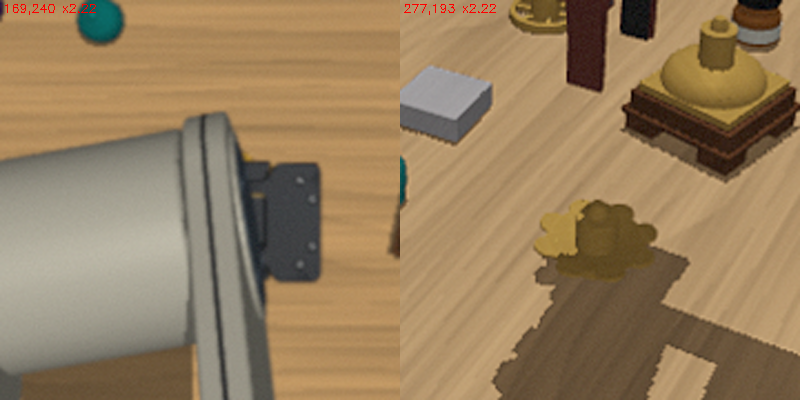

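Call:
move_arm([
  [5, -0.5, -30, 0, -0.5],
  [5, -0.5, -75, 0, -0.5],
  [5, -0.5, -110, 0, -0.5],
  [5, -0.5, -130, 0, -0.5],
  [5, -0.5, -140, 0, -0.5],
  [5, -0.5, -144.5, 0, -0.5],
  [5, -0.5, -144.5, 0, -0.5],
])

```text
t: 15.62
ee_pos: [444.4, 88.1, -7.6]
orientation: [0.003, 1.575, -0.002]
ft_force: [-0.9, -0.3, -0.1]
width: 65.9
```

```bash
python3 look.py c2 40 60
```

```text
15.625 [444.4  88.1  -7.6] [-0.9 -0.3 -0.1] 65.94349813921471
```

View pics/c2.png

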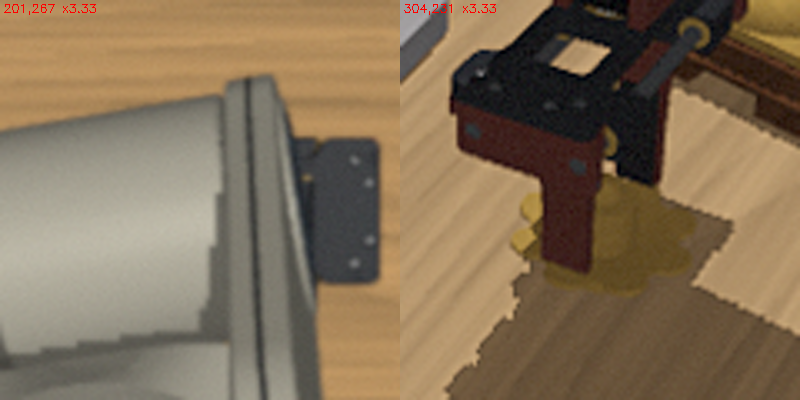

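Call:
move_arm([
  [0, 1, 0, 0, 0.6],
  [0, 1, 0, 0, 0.6],
  [0, 1, 0, 0, 0.6],
  [0, 1, 0, 0, 0.6],
  [0, 1, 0, 0, 0.6],
  [0, 1, 0, 0, 0.6],
])

```text
t: 16.48
ee_pos: [444.7, 89.5, -7.2]
orientation: [0.003, 1.574, -0.002]
ft_force: [-0.3, 1.4, 2.0]
width: 29.6
```

Call:
move_arm([
  [0, 0, 0, 0, 0.1],
  [0, 0, 0, 0, 0.1],
  [0, 0, 0, -1.57, 0.1],
  [0, 0, 0, -1.57, 0.1],
  [0, 0, 0, -1.57, 0.1],
  [0, 0, 0, -1.57, 0.1],
  [0, 0, 0, -1.57, 0.1],
  [0, 0, 0, -1.57, 0.1],
  [0, 0, 0, -1.57, 0.1],
  [0, 0, 0, -1.57, 0.1],
  [0, 0, 0, -1.57, 0.1],
  [0, 0, 0, -1.57, 0.1],
])

```text
t: 17.98
ee_pos: [444.6, 89.4, -7.3]
orientation: [1.213, 1.211, -1.208]
ft_force: [-0.0, -0.3, 0.4]
width: 39.3
```

Call:
move_arm([
  [0, 0, 0, 0, 0.6],
  [0, 0, 0, 0, 0.6],
  [0, 0, 0, 0, 0.6],
  [0, 0, 0, 0, 0.6],
  [0, 0, 0, 0, 0.6],
])

```text
t: 18.6
ee_pos: [444.3, 89.3, -7.4]
orientation: [1.212, 1.211, -1.208]
ft_force: [-2.1, 0.3, 0.2]
width: 29.5
```

Call:
move_arm([
  [0, 0, 10, 0, 0.6],
  [0, 0, 50, 0, 0.6],
  [0, 0, 100, 0, 0.6],
  [0, 0, 140, 0, 0.6],
  [0, 0, 140, 0, 0.6],
  [0, 0, 140, 0, 0.6],
])

```text
t: 19.35
ee_pos: [443.8, 89.2, 132.2]
orientation: [1.212, 1.211, -1.209]
ft_force: [-0.3, -0.2, -3.0]
width: 29.2
```

```bash
python3 look.py c3 170 80
```

```text
19.35 [443.8  89.2 132.2] [-0.3 -0.2 -3. ] 29.150030813810794
```

View pics/c3.png

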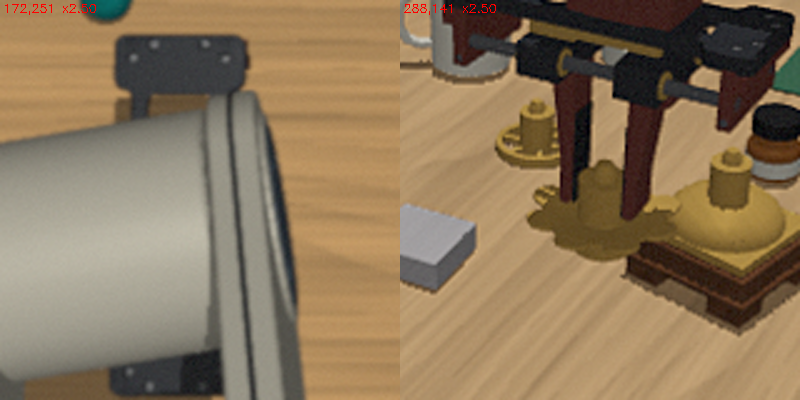

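Call:
move_arm([
  [-1, -45, 0, 0, 0.6],
  [-2, -95, 0, 0, 0.6],
  [-3, -145, 0, 0, 0.6],
  [-4, -190, 0, 0, 0.6],
  [-4.7, -207, 0, 0, 0.6],
  [-4.7, -207, 0, 0, 0.6],
  [-4.7, -207, -10, 0, 0.6],
  [-4.7, -207, -20, 0, 0.6],
  [-4.7, -207, -25, 0, 0.6],
  [-4.7, -207, -25, 0, 0.6],
])

```text
t: 20.7
ee_pos: [438.0, -117.3, 105.7]
orientation: [1.21, 1.214, -1.211]
ft_force: [-0.2, -0.2, -1.8]
width: 29.3
```

```bash
python3 look.py c4 110 60
```

```text
20.7 [ 438.  -117.3  105.7] [-0.2 -0.2 -1.8] 29.312603302659742
```

View pics/c4.png

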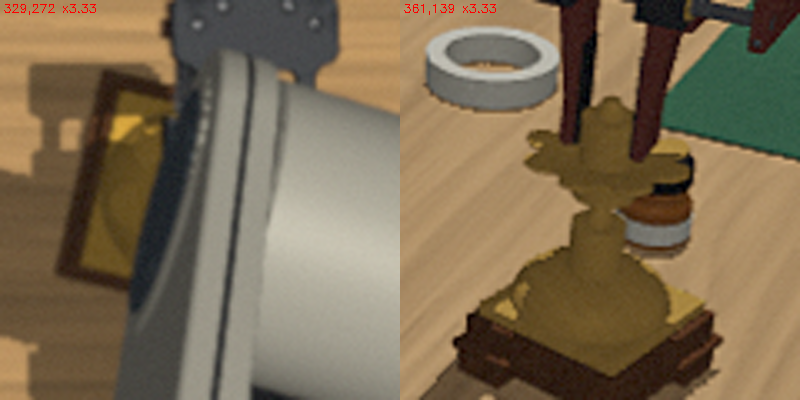

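Call:
move_arm([
  [1, -0.5, -3, 0, 0.6],
  [1, -0.5, -7, 0, 0.6],
  [1, -0.5, -11, 0, 0.6],
  [1, -0.5, -14, 0, 0.6],
  [1, -0.5, -16, 0, 0.6],
  [1, -0.5, -17, 0, 0.6],
  [1, -0.5, -17.5, 0, 0.6],
  [1, -0.5, -17.5, 0, 0.6],
])

```text
t: 21.8
ee_pos: [439.5, -118.2, 88.8]
orientation: [1.21, 1.213, -1.21]
ft_force: [0.2, -0.2, -2.2]
width: 28.9
```

Call:
move_arm([
  [-0.4, 0.4, -0.8, 0, 0.6],
  [-0.4, 0.4, -0.8, 0, 0.6],
])

```text
t: 22.05
ee_pos: [439.6, -118.0, 88.6]
orientation: [1.21, 1.212, -1.21]
ft_force: [-1.2, -1.1, 3.5]
width: 29.7
```

Call:
move_arm([
  [0, 0, 0, 0, 0],
  [0, 0, 0, 0, 0],
  [0, 0, 0, 0, 0],
  [0, 0, 30, 0, -0.3],
  [0, 0, 80, 0, -0.3],
  [0, 0, 80, 0, -0.5],
  [60, -30, 80, 0, -0.5],
  [110, -50, 80, 0, -0.5],
  [160, -75, 80, 0, -0.5],
  [211, -99, 60, 0, -0.5],
  [211, -99, 30, 0, -0.5],
  [211, -99, 30, 0, -0.5],
])

```text
t: 23.55
ee_pos: [647.8, -216.2, 114.0]
orientation: [1.209, 1.219, -1.214]
ft_force: [0.1, -0.3, -0.5]
width: 65.7
```

```bash
python3 look.py d1 20 90;  python3 -c "
from workcell import ctrl
print(ctrl.get_obs()['qpos'].round(2))
import cv2
t=cv2.imread('pics/d1_top_full.png')[271:391,325:445];s=cv2.imread('pics/d1_side_full.png')[140:260,360:480]
import numpy as np
cv2.imwrite('pics/d1p.png',np.hstack([cv2.resize(t,(400,400),interpolation=2),cv2.resize(s,(400,400),interpolation=2)]))
"
```

```text
23.55 [ 647.8 -216.2  114. ] [ 0.1 -0.3 -0.5] 65.66488134054181
[-0.34  0.59  1.53  0.    1.03 -0.34]
```

View pics/d1p.png

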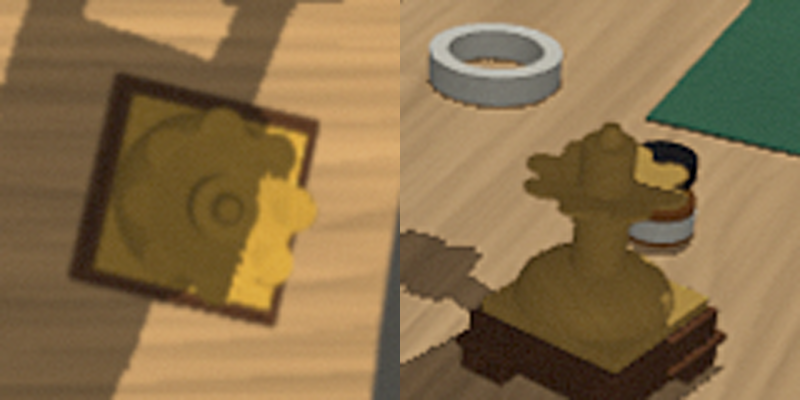

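View pics/d1.png

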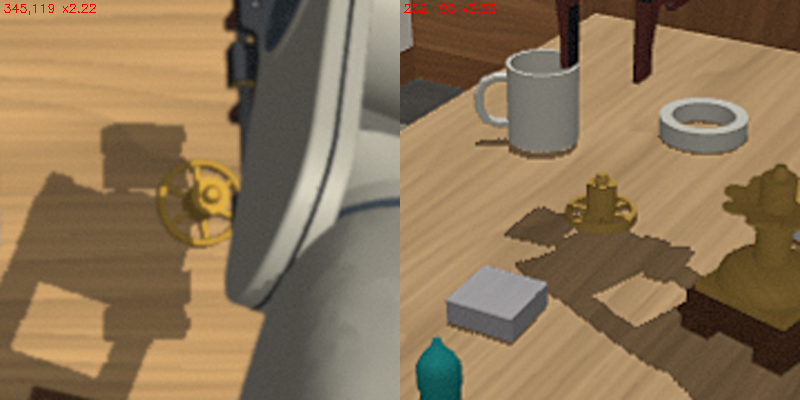

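Call:
move_arm([
  [3, -0.8, -30, 0, -0.5],
  [3, -0.8, -75, 0, -0.5],
  [3, -0.8, -105, 0, -0.5],
  [3, -0.8, -122, 0, -0.5],
  [3, -0.8, -132, 0, -0.5],
  [3, -0.8, -137, 0, -0.5],
  [3, -0.8, -137, 0, -0.5],
])

```text
t: 24.52
ee_pos: [653.2, -217.6, -18.5]
orientation: [1.21, 1.213, -1.21]
ft_force: [-0.2, -0.1, -0.4]
width: 65.8
```

```bash
python3 look.py d2 30 80
```

```text
24.525 [ 653.2 -217.6  -18.5] [-0.2 -0.1 -0.4] 65.83640999371244
```

View pics/d2_side_full.png

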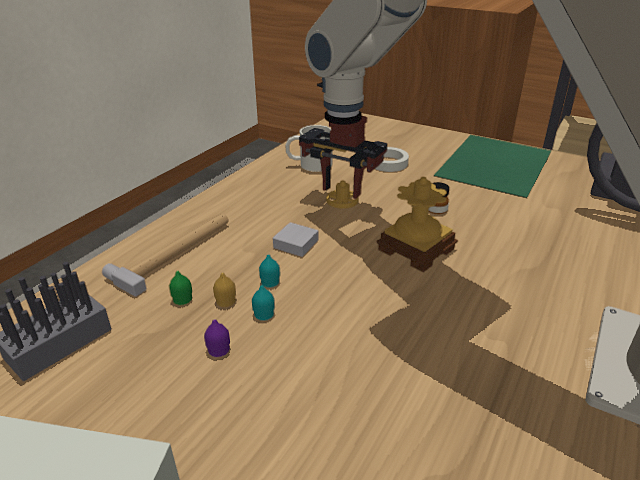

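Call:
move_arm([
  [-2, 0.5, -4, 0, -0.2],
  [-2, 0.5, -4, 0, 0.6],
  [-2, 0.5, -4, 0, 0.6],
  [-2, 0.5, -4, 0, 0.6],
  [-2, 0.5, -4, 0, 0.6],
  [-2, 0.5, -4, 0, 0.6],
  [-2, 0.5, -4, 0, 0.6],
])

```text
t: 25.5
ee_pos: [651.4, -217.2, -22.2]
orientation: [1.21, 1.212, -1.21]
ft_force: [0.8, 0.3, 0.6]
width: 29.0
```

Call:
move_arm([
  [0, 0, 0, 0, 0.1],
  [0, 0, 0, 0, 0.1],
  [0, 0, 0, -1.57, 0.1],
  [0, 0, 0, -1.57, 0.1],
  [0, 0, 0, -1.57, 0.1],
  [0, 0, 0, -1.57, 0.1],
  [0, 0, 0, -1.57, 0.1],
  [0, 0, 0, -1.57, 0.1],
  [0, 0, 0, -1.57, 0.1],
  [0, 0, 0, -1.57, 0.1],
  [0, 0, 0, -1.57, 0.1],
  [0, 0, 0, -1.57, 0.1],
])

```text
t: 27.0
ee_pos: [651.4, -217.2, -22.2]
orientation: [-2.224, -0.004, 2.218]
ft_force: [-0.1, 0.4, -0.0]
width: 39.5
```

Call:
move_arm([
  [0, 0, 0, 0, 0.6],
  [0, 0, 0, 0, 0.6],
  [0, 0, 0, 0, 0.6],
  [0, 0, 0, 0, 0.6],
  [0, 0, 0, 0, 0.6],
])

```text
t: 27.62
ee_pos: [651.4, -217.2, -22.2]
orientation: [-2.224, -0.004, 2.218]
ft_force: [-0.0, 1.3, -0.7]
width: 29.2
```

Call:
move_arm([
  [0, 0, 10, 0, 0.6],
  [0, 0, 50, 0, 0.6],
  [0, 0, 100, 0, 0.6],
  [0, 0, 150, 0, 0.6],
  [0, 0, 200, 0, 0.6],
  [0, 0, 200, 0, 0.6],
  [0, 0, 200, 0, 0.6],
])

```text
t: 28.5
ee_pos: [650.6, -216.9, 177.3]
orientation: [-2.222, -0.004, 2.219]
ft_force: [0.5, -0.8, -2.6]
width: 29.2
```

```bash
python3 look.py d3 200 80
```

```text
28.5 [ 650.6 -216.9  177.3] [ 0.5 -0.8 -2.6] 29.244306030174318
```

View pics/d3.png

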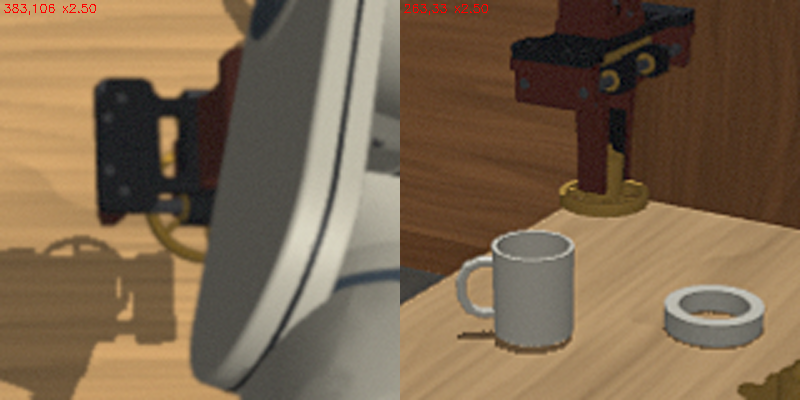

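Call:
move_arm([
  [-40, 19, 0, 0, 0.6],
  [-85, 40, 0, 0, 0.6],
  [-130, 61, 0, 0, 0.6],
  [-170, 80, 0, 0, 0.6],
  [-200, 94, 0, 0, 0.6],
  [-211.2, 99, 0, 0, 0.6],
  [-211.2, 99, -5, 0, 0.6],
  [-211.2, 99, -20, 0, 0.6],
  [-211.2, 99, -30, 0, 0.6],
  [-211.2, 99, -35, 0, 0.6],
  [-211.2, 99, -35, 0, 0.6],
])

```text
t: 29.98
ee_pos: [438.6, -117.7, 140.1]
orientation: [-2.218, -0.006, 2.223]
ft_force: [0.2, -0.6, -1.5]
width: 29.3
```

```bash
python3 look.py d4 150 60
```

```text
29.975 [ 438.6 -117.7  140.1] [ 0.2 -0.6 -1.5] 29.323478276555242
```

View pics/d4.png

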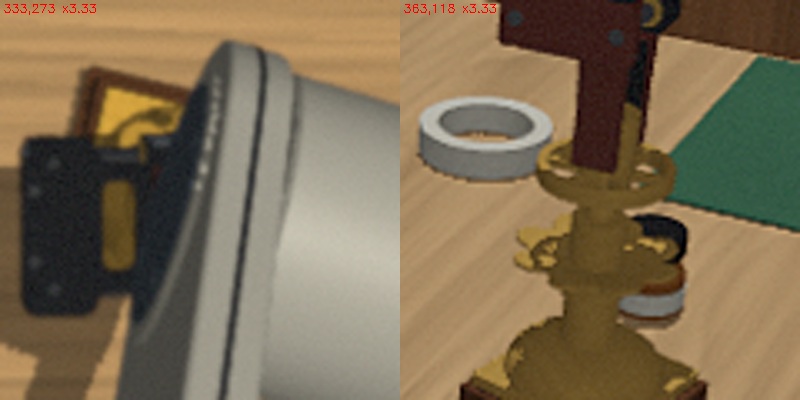

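Call:
move_arm([
  [0.8, -0.3, -4, 0, 0.6],
  [0.8, -0.3, -9, 0, 0.6],
  [0.8, -0.3, -13, 0, 0.6],
  [0.8, -0.3, -16, 0, 0.6],
  [0.8, -0.3, -18, 0, 0.6],
  [0.8, -0.3, -19.5, 0, 0.6],
  [0.8, -0.3, -20.3, 0, 0.6],
  [0.8, -0.3, -20.3, 0, 0.6],
])

```text
t: 31.08
ee_pos: [439.9, -118.1, 120.5]
orientation: [-2.22, -0.005, 2.221]
ft_force: [-0.5, 0.1, -2.5]
width: 29.2
```

Call:
move_arm([
  [-0.3, 0, -1, 0, 0.6],
  [-0.3, 0, -1, 0, 0.6],
])

```text
t: 31.32
ee_pos: [439.8, -118.2, 119.7]
orientation: [-2.22, -0.005, 2.221]
ft_force: [-0.4, 0.0, -0.7]
width: 29.6
```

Call:
move_arm([
  [-0.2, 0, -0.6, 0, 0.6],
  [-0.2, 0, -0.6, 0, 0.6],
])

```text
t: 31.58
ee_pos: [439.9, -118.2, 119.7]
orientation: [-2.221, -0.005, 2.22]
ft_force: [-1.0, 0.4, 6.4]
width: 29.3
```

Call:
move_arm([
  [0, 0, 0, 0, 0],
  [0, 0, 0, 0, 0],
  [0, 0, 0, 0, 0],
  [0, 0, 30, 0, -0.3],
  [0, 0, 75, 0, -0.3],
  [0, 0, 90, 0, -0.3],
  [40, 50, 90, 0, -0.3],
  [70, 100, 90, 0, -0.3],
  [105, 150, 90, 0, -0.3],
  [140, 200, 80, 0, -0.3],
  [180, 250, 40, 0, -0.3],
  [214, 299, 0, 0, -0.3],
])

```text
t: 33.08
ee_pos: [644.0, 167.2, 130.2]
orientation: [-2.221, -0.005, 2.22]
ft_force: [-0.4, 0.6, 0.7]
width: 57.0
```

Call:
move_arm([
  [0, 0, 0, 0, -0.3],
])

```text
t: 33.2
ee_pos: [642.6, 169.4, 125.1]
orientation: [2.213, 0.007, -2.227]
ft_force: [-1.3, -0.5, -0.2]
width: 57.1
```

```bash
python3 look.py e1 30 90;  python3 -c "
from workcell import ctrl
print(ctrl.get_obs()['qpos'].round(2))
import cv2
t=cv2.imread('pics/e1_top_full.png')[271:391,325:445];s=cv2.imread('pics/e1_side_full.png')[140:260,360:480]
import numpy as np
cv2.imwrite('pics/e1p.png',np.hstack([cv2.resize(t,(400,400),interpolation=2),cv2.resize(s,(400,400),interpolation=2)]))
"
```

```text
33.2 [642.6 169.4 125.1] [-1.3 -0.5 -0.2] 57.09538281634955
[0.24 0.54 1.58 0.   1.02 1.8 ]
```

View pics/e1p.png

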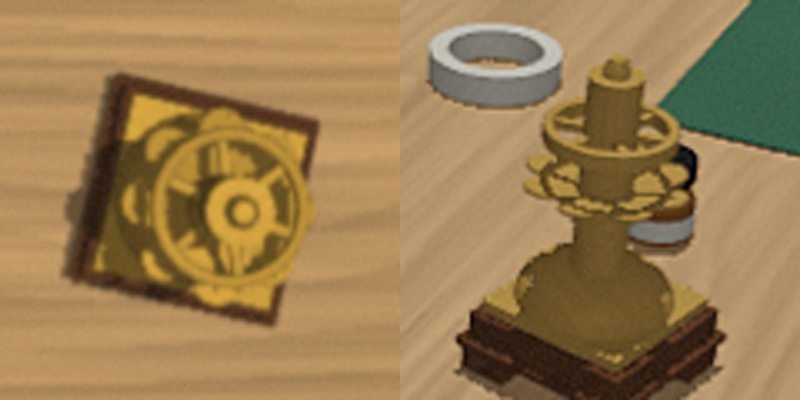

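View pics/e1.png

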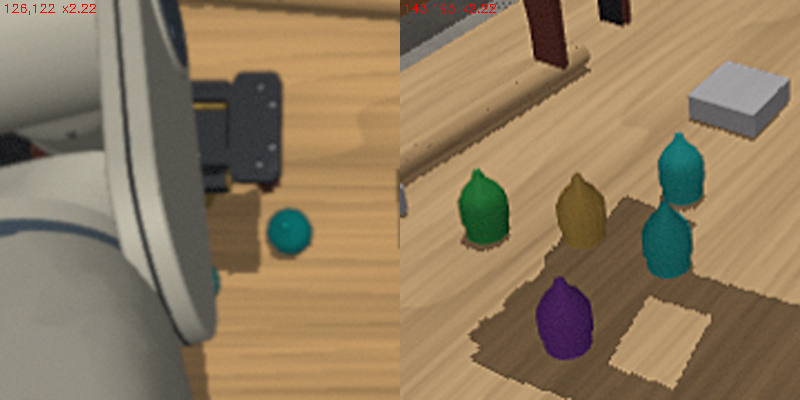

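Call:
move_arm([
  [11.4, 11.6, -10, 0, -0.3],
  [11.4, 11.6, -40, 0, -0.3],
  [11.4, 11.6, -80, 0, -0.3],
  [11.4, 11.6, -80, 0, -0.3],
  [11.4, 11.6, -80, 0, -0.3],
])

```text
t: 33.92
ee_pos: [655.4, 178.8, 50.0]
orientation: [-2.22, -0.005, 2.222]
ft_force: [0.4, 0.9, 0.3]
width: 57.3
```

```bash
python3 look.py e2 60 60; python3 -c "
from workcell import ctrl
print(ctrl.get_obs()['qpos'].round(2))"
```

```text
33.925 [655.4 178.8  50. ] [0.4 0.9 0.3] 57.25787710018549
[0.25 0.66 1.58 0.   0.9  1.81]
```

View pics/e2.png

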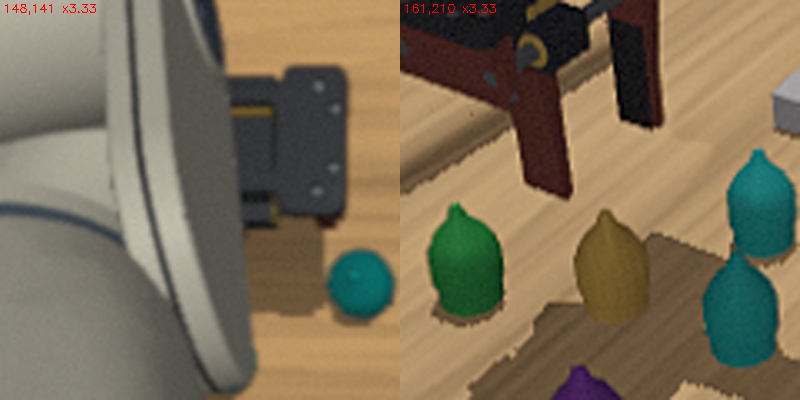

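Call:
move_arm([
  [-1, 2, -20, 0, -0.3],
  [-1, 2, -40, 0, -0.3],
  [-1, 2, -60, 0, -0.3],
  [-1, 2, -72, 0, -0.3],
  [-1, 2, -78, 0, -0.3],
  [-1, 2, -81, 0, -0.3],
  [-1, 2, -81, 0, -0.3],
])

```text
t: 34.9
ee_pos: [655.1, 181.1, -30.2]
orientation: [-2.222, -0.006, 2.22]
ft_force: [-0.1, 0.7, -0.9]
width: 57.1
```

```bash
python3 look.py e3 20 60
```

```text
34.9 [655.1 181.1 -30.2] [-0.1  0.7 -0.9] 57.142038817398074
```

View pics/e3.png

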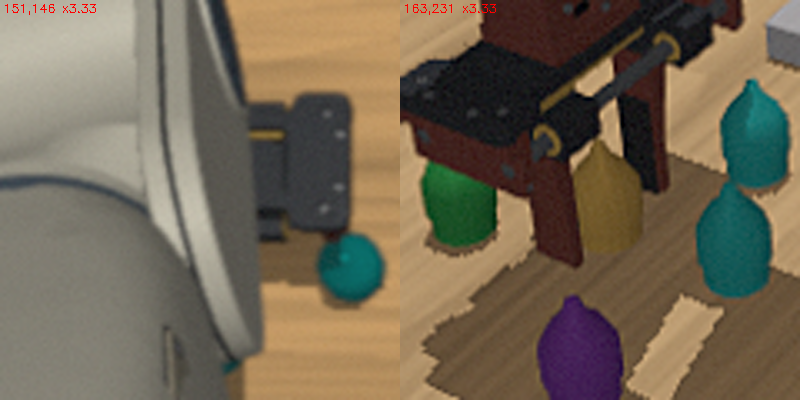

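Call:
move_arm([
  [0, 0, -1, 0, 0.4],
  [0, 0, -1, 0, 0.4],
  [0, 0, -1, 0, 0.4],
  [0, 0, -1, 0, 0.4],
  [0, 0, -1, 0, 0.4],
])

```text
t: 35.62
ee_pos: [655.5, 181.3, -30.6]
orientation: [-2.223, -0.006, 2.219]
ft_force: [-0.1, 0.3, 3.0]
width: 35.3
```

Call:
move_arm([
  [0, 0, 0, 0, -0.05],
  [0, 0, 0, 0, -0.05],
  [0, 0, 0, 1.57, -0.05],
  [0, 0, 0, 1.57, -0.05],
  [0, 0, 0, 1.57, -0.05],
  [0, 0, 0, 1.57, -0.05],
  [0, 0, 0, 1.57, -0.05],
  [0, 0, 0, 1.57, -0.05],
  [0, 0, 0, 1.57, -0.05],
  [0, 0, 0, 1.57, -0.05],
  [0, 0, 0, 1.57, -0.05],
  [0, 0, 0, 1.57, -0.05],
])

```text
t: 37.12
ee_pos: [655.4, 181.2, -30.7]
orientation: [1.208, 1.213, -1.21]
ft_force: [0.0, -0.1, 0.5]
width: 46.2
```

Call:
move_arm([
  [0, 0, 0, 0, 0.4],
  [0, 0, 0, 0, 0.4],
  [0, 0, 0, 0, 0.4],
  [0, 0, 0, 0, 0.4],
  [0, 0, 0, 0, 0.4],
])

```text
t: 37.75
ee_pos: [655.4, 181.2, -30.8]
orientation: [1.208, 1.213, -1.21]
ft_force: [-1.7, -0.7, -1.0]
width: 35.1
```

Call:
move_arm([
  [0, 0, 10, 0, 0.4],
  [0, 0, 50, 0, 0.4],
  [0, 0, 100, 0, 0.4],
  [0, 0, 150, 0, 0.4],
  [0, 0, 200, 0, 0.4],
  [0, 0, 250, 0, 0.4],
  [0, 0, 255, 0, 0.4],
  [0, 0, 255, 0, 0.4],
])

```text
t: 38.75
ee_pos: [655.0, 181.1, 223.9]
orientation: [1.209, 1.213, -1.21]
ft_force: [-0.5, 0.3, -1.6]
width: 34.9
```

```bash
python3 look.py e4 250 80
```

```text
38.75 [655.  181.1 223.9] [-0.5  0.3 -1.6] 34.910559205006265
```

View pics/e4_side_full.png

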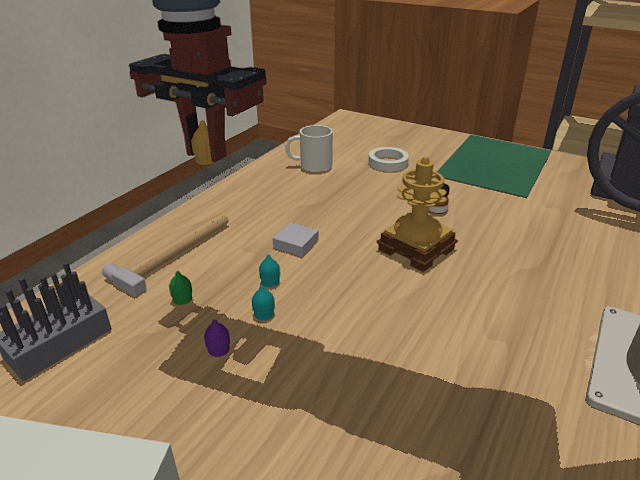

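Call:
move_arm([
  [-25, -35, 0, 0, 0.4],
  [-55, -77, 0, 0, 0.4],
  [-88, -122, 0, 0, 0.4],
  [-120, -167, 0, 0, 0.4],
  [-152, -212, 0, 0, 0.4],
  [-183, -255, 0, 0, 0.4],
  [-205, -285, 0, 0, 0.4],
  [-215, -299, 0, 0, 0.4],
  [-215, -299, -15, 0, 0.4],
  [-215, -299, -35, 0, 0.4],
  [-215, -299, -48, 0, 0.4],
  [-215, -299, -48, 0, 0.4],
])

```text
t: 40.35
ee_pos: [438.5, -117.2, 172.4]
orientation: [1.205, 1.219, -1.214]
ft_force: [0.3, -0.1, -0.8]
width: 35.2
```

Call:
move_arm([
  [0, 0, 0, 0, 0.4],
])

```text
t: 40.48
ee_pos: [439.1, -117.0, 172.5]
orientation: [1.205, 1.219, -1.214]
ft_force: [-0.3, 0.3, -0.7]
width: 35.2
```

```bash
python3 look.py e5 200 60
```

```text
40.475 [ 439.1 -117.   172.5] [-0.3  0.3 -0.7] 35.200947276027456
```

View pics/e5.png

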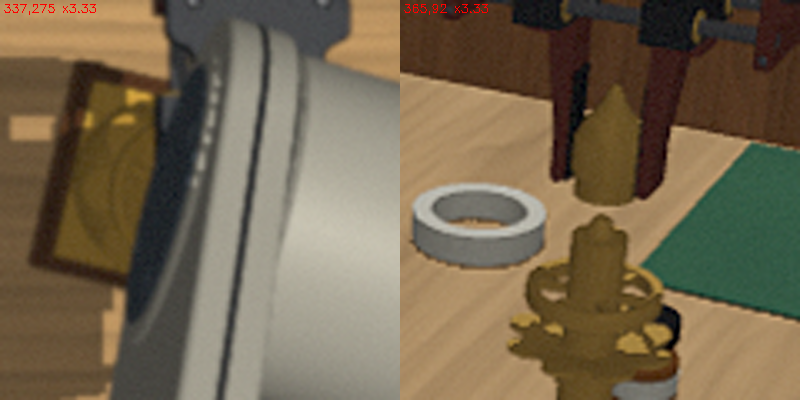

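```bash
python3 -c "
from h import *
for z in (190,203,260): print(z,(proj('side',(439.8,-118.2,z))-[365,92])*3.333+[400,0],(proj('side',(439.1,-117,z))-[365,92])*3.333+[400,0])"
```

```text
190 [600.26863968 218.39694467] [600.7189956  219.52308929]
203 [602.92500201 194.76718134] [603.38264766 195.87020474]
260 [615.00960465  86.74545498] [615.50111588  87.73605528]
```

Call:
move_arm([
  [0.4, -1, -5, 0, 0.4],
  [0.4, -1, -10, 0, 0.4],
  [0.4, -1, -14, 0, 0.4],
  [0.4, -1, -18, 0, 0.4],
  [0.4, -1, -20, 0, 0.4],
  [0.4, -1, -22, 0, 0.4],
  [0.4, -1, -23, 0, 0.4],
  [0.4, -1, -23, 0, 0.4],
])

```text
t: 41.58
ee_pos: [439.4, -118.1, 149.7]
orientation: [1.205, 1.218, -1.214]
ft_force: [0.2, -1.1, -1.4]
width: 35.6
```

Call:
move_arm([
  [0, 0, -0.8, 0, 0.4],
  [0, 0, -0.8, 0, 0.4],
])

```text
t: 41.82
ee_pos: [439.6, -118.2, 149.1]
orientation: [1.205, 1.218, -1.213]
ft_force: [0.7, 0.3, 0.6]
width: 35.0
```

Call:
move_arm([
  [0, 0, -0.5, 0, 0.4],
  [0, 0, -0.5, 0, 0.4],
])

```text
t: 42.08
ee_pos: [439.8, -118.2, 149.0]
orientation: [1.205, 1.217, -1.213]
ft_force: [-1.2, 0.2, 4.1]
width: 35.2
```

Call:
move_arm([
  [0, 0, 0, 0, -0.2],
  [0, 0, 0, 0, -0.2],
  [0, 0, 0, 0, -0.2],
  [0, 0, 0, 0, -0.2],
  [0, 0, 30, 0, -0.3],
  [0, 0, 80, 0, -0.4],
  [0, 0, 110, 0, -0.4],
  [0, 60, 110, 0, -0.4],
  [0, 120, 110, 0, -0.4],
  [0, 180, 110, 0, -0.4],
  [0, 240, 110, 0, -0.4],
  [0, 300, 110, 0, -0.4],
])

```text
t: 43.58
ee_pos: [439.6, 183.7, 259.2]
orientation: [1.205, 1.217, -1.213]
ft_force: [0.9, 0.3, -0.6]
width: 61.8
```

Call:
move_arm([
  [0, 30, 0, 0, -0.4],
  [0, 30, 0, 0, -0.4],
  [0, 30, 0, 0, -0.4],
  [0, 30, 0, 0, -0.4],
])

```text
t: 44.08
ee_pos: [439.6, 212.6, 259.1]
orientation: [1.206, 1.216, -1.214]
ft_force: [0.2, -0.1, -0.5]
width: 61.6
```

```bash
python3 look.py f1 30 90;  python3 -c "
from workcell import ctrl
import cv2
t=cv2.imread('pics/f1_top_full.png')[271:391,325:445];s=cv2.imread('pics/f1_side_full.png')[110:270,340:500]
import numpy as np
cv2.imwrite('pics/f1p.png',np.hstack([cv2.resize(t,(400,400),interpolation=2),cv2.resize(s,(400,400),interpolation=2)]))
"
```

```text
44.075 [439.6 212.6 259.1] [ 0.2 -0.1 -0.5] 61.55324730817184
```

View pics/f1p.png

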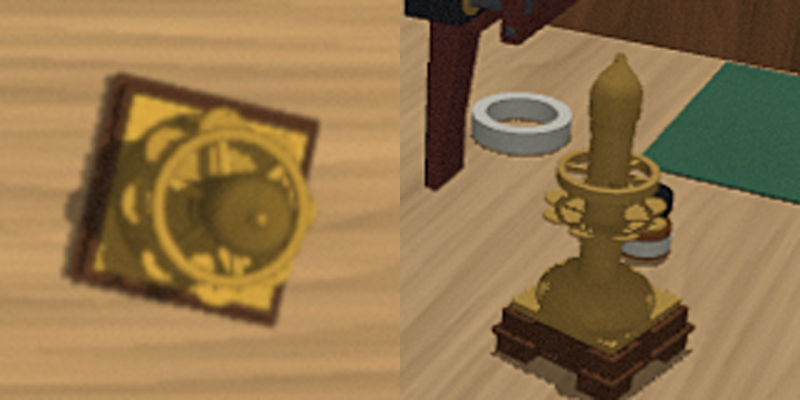

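View pics/f1_top_full.png

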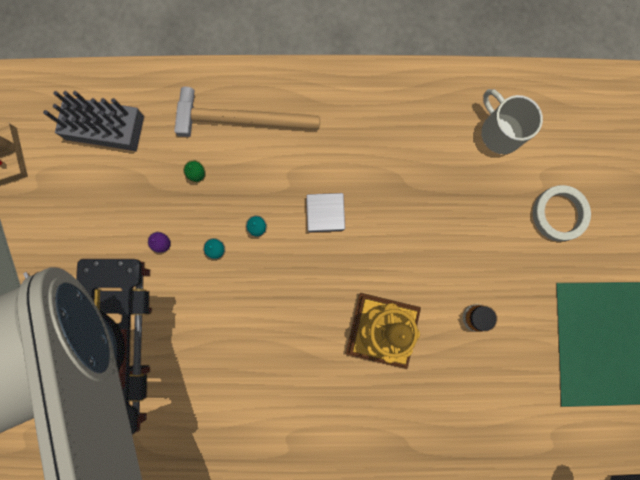

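```bash
python3 -c "
from h import *
from workcell import ctrl
print(tri((402.6,336.3),(427.8,131.8)))
print(ctrl.close_job())"
```

```text
(array([ 439.78023762, -117.54900303,  236.47544664]), np.float64(0.18755211533067517))
the job is handed in; nothing more can be done
None
```

The finial is built on its plinth in the order asked: bowl, flower, wheel, then the brass jewel. I handed it in at about 44 s of the 128 s allowed.

- **Grasping:** I centred each part by gripping it twice at right angles. I then lowered it until the wrist force showed contact at the computed seat height, within about 0.2 mm each time, and released it.
- **Final checks:**
  - The last pictures show the stack upright and the gripper well clear of it.
  - The jewel's tip, measured from both cameras, is at (439.8, -117.5, 236.5). I expected (439.8, -118.2, 238); the 1.5 mm height gap is within the camera calibration and matches how the earlier height checks read.
  - The block, the jar and the coloured look-alikes appear unmoved.
- **Reported tool height:** The reported tool point disagreed with the pictures. The real fingertips sat about 38 mm higher than reported. A test close above the bowl's neck shut to 23 mm, narrower than the 30 mm neck, which confirmed it. All grasp heights were corrected for this.
- **Not checked:** I took one set of pictures after the final release, so I did not compare two views over time to confirm the stack stayed still.

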